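# Fit the 11 mm check plate in the photometer cell holder

## Task

Of the three look-alike grey-glass check plates standing in the white block only the one 11 mm thick is wanted; they are unmarked, so find it by pinching them and reading the finger opening. Stand it upright in the cell holder, its broad faces between the two spring jaws, and press it down gently until you feel the sprung seat give and it bears on it, then slide the light hood fully shut over it. Leave the other two plates in the block, do not force a thicker one between the jaws, and do not push away or tip the small brown bottle and the small beaker.

Things in the scene. Friction and masses are not known exactly. Their poses are not given: they have to be found in the camera images.
- plate_rack: White plastic storage block with grey foot and ends, fixed, 214 x 64 x 30 mm (its x, y, z); origin at the centre of its underside. Three slots in a row along its x each hold one check plate upright, thickness along y. One plate is 8.5 mm thick, one 11 mm, one 13.5 mm; which stands where is drawn anew each time and not told.
- slot_1 (a point): Middle of the mouth (30 mm up, in the top face) of the slot at the block's -x end, axes as the block's. Slots are 44.5 mm long (x), 17.5 mm wide (y), 22 mm deep. The plate in it is 40 mm wide (x), 76 mm tall, 0.1 kg, its top 54 mm above this point, standing loosely within 3 mm of the slot's middle. Grip it on its black top 30 mm.
- slot_2 (a point): The same for the middle slot, 60 mm from slot_1.
- slot_3 (a point): The same for the slot at the block's +x end, 60 mm from slot_2.
- cell_holder: Photometer cell holder, fixed, aluminium base 212 x 116 x 10 mm (x, y, z), origin at the centre of its underside. Along its x: a dark fixed wall (baffle, 109 mm high) with its inner face at x = -96 mm; the black cell block, 50 mm high, where the plate goes in at x = -44 mm; the grey light hood parked at the +x end. A plate in place has its thickness along y and its width along x.
- cell_mouth (a point): Middle of the cell block's opening, level with its top (50 mm above the holder's underside), axes as the holder's. The opening is 54 mm long in x; above it 52 mm are free to the baffle (-x), 40 to 52 mm to the hood (+x), y is open. Top of a plate that is home: 42 to 52 mm above here, as the sprung seat under the jaws is 24 to 34 mm below here, set by a hidden screw: feel for it.
- jaw_right_face (a point): Middle of the face of the right (-y) spring jaw, 17 mm below the cell mouth. The faces are 6 mm apart when empty, and as far as the plate is thick when it stands between them. Sloped lead-ins above them (20 mm apart at the mouth) let the plate's foot push them apart: up to about 12 N at first, then 1 to 6 N to slide on.
- jaw_left_face (a point): Middle of the face of the left (+y) spring jaw, at the same height.
- seat (a joint): How far the sprung seat at the bottom of the cell is pressed down: 0 free, m, growing downward; 3.5 N per mm, 6 mm at most. It springs back when let go, so the plate rises a little until the jaws' friction and its weight balance it.
- light_hood (a joint): How far the hood has been slid toward the baffle (holder's -x), m: 0 parked (it starts between 0 and 0.012), 0.104 fully shut against the baffle. About 2 N of friction.
- hood_grip (a point): Centre of the black grip fin on the hood's roof: 44 mm long (holder's x), 12 mm thick (y), 30 mm tall, the roof 15 mm below this point. Moves with the hood: at x = -50 mm in the holder's frame when shut. The hood is 92 mm long, 75 mm wide, its roof 109 mm above the holder's underside outside and 106 mm inside, open toward the baffle.
- iodine_bottle: Small brown reagent bottle with a white cap, 43 mm in diameter, 96 mm tall, loose; origin under its centre. A bystander.
- beaker_small: Small glass beaker, 57 mm across, 65 mm tall, loose; origin under its centre. A bystander.

How it is judged:
By the outcome, as a careful person would: the job done as asked, in the order asked, and still so for the second after the job is handed in, with the robot touching nothing.
It also fails if it takes over 72 s, if anything falls off the work surface, if the arm or the gripper's body presses on something with over 40 N, if the wrist force passes 120 N, or if a joint passes its speed limit or range.

## Robot

A 6-joint arm with a two-finger parallel gripper is mounted at the origin on a cart in front of the work surface, level with it; the furniture and walls round the work are solid. World frame = base frame: x ahead of the robot, y to its left, z up, the work surface at z = 0. Lengths are in m, angles in rad, forces in N, time in s.
With the tool pointing down it reaches from about 0.375 to 0.9 m from the base axis. Payload 3.1 kg.
Tool frame: the origin (TCP) lies at the centre of the arm's flange, where the gripper is bolted on; the fingertips stand 182 mm ahead of it and the grasp point (between the pads) lies 164 mm ahead of it; z points along the fingers, y is the line along which they close (so a half turn about z gives the same grasp; the last joint's range is limited). The gripper opens to 87 mm and grips with 3 to 60 N. Pads are 19 mm wide; open, the fingers measure 117 mm over their backs; the gripper's body (75 mm by 190 mm) begins 51 mm behind the grasp point.
Start: joints at [1.085, 0.527, 1.433, -0, 1.181, -0.178], TCP at [0.189, 0.596, 0.405] pointing down, gripper open.
Joint ranges: [-3.08, 3.08], [-0.75, 2.2], [0.22, 2.44], [-1.43, 4.57], [0, 2.65], [-2.85, 2.85]. Speed limits (rad/s): [2.79, 2.79, 3.14, 3.14, 3.14, 3.14].

## Interface

Orientations are given as a unit quaternion [w, x, y, z].
In Python, from station import manip gives the robot as it stands. The module is installed in compiled form; this text tells all that it offers.
- The arm moves only by the tool carry_out, never from a script. Its argument "targets" is a list of rows, each an object with "translation": the shift along the tool's x, y, z in units of 100 mm (1.0 is 100 mm), a list of three; "twist": the turn, a rotation vector about the tool's x, y, z in units of 180 degrees (1.0 is 180 degrees), a list of three; "claw": the finger opening in mm, from 0 to 87. In form: [{"translation": [x, y, z], "twist": [rx, ry, rz], "claw": claw}, ...]. A call has 1 to 12 rows; each row is the pose to reach, as a shift and turn from the pose commanded when the call began, along the tool's axes at that moment, turning the shorter way round; what a row does not reach only later rows make up. A row lasts 1/8 s, in which the tool goes at most 62.5 mm and 10.7 degrees, less where a joint would pass 70% of its speed; a pose out of reach is approached as far as the arm can. A call with a number of a shift or a turn outside -1 to 1 is refused whole. A call with a gripper value outside its range is refused whole. The fingers move at their own pace and stop on an object; "newtons" is the grip in N (left out, the last holds). Time passes only in rows, so rows that repeat a pose let the fingers close. It gives the time, the measured TCP pose, the force, the opening and the grip force at its end, in the units of the state.
- manip.observe(): the state, without advancing time (a new reading comes with each control period).
- manip.capture(name): name is "scene" or "top" or "wrist"; returns a dict with "frame" (400x640x3 uint8, red, green, blue), "z_map" (400x640 float32, m along the optical axis (not along the pixel's ray), 0 where there is no reading), "vertical_fov" (degrees; the focal length in pixels is half the picture's height over the tangent of half this angle, whatever the lens; pixels are square), "cx", "cy" (the principal point, pixels), "dist" ([k1, k2, p1, p2, k3] as OpenCV has them; the pictures are not rectified), "position" and "orientation" of the camera in the world. Camera axes: x right, y up, looking along -z (the intrinsics and any distortion apply to the point x, -y, -z); pixel columns grow to the right and rows downward; lengths in m; the calibration is good to about 2 mm. A picture is of the moment at which its call begins.
- manip.close_job(): hands the job in; it is judged then, once.
The state is a dict: "time_s": time; "qpos": joint angles; "qd": joint speeds; "effort": joint torques, N m; "position": TCP position; "tool_rot": TCP orientation; "force": force on the tool from outside, world axes, zero at the start; "wrist_torque": the same for the moment, N m; "width": finger opening in m; "grip_force": force on a finger pad.
Only numpy, scipy, OpenCV 4.12 (cv2) and the standard library are available. Lean on these libraries where they do the work, as an engineer would, in place of code of your own. Each camera call takes 0.05 s, during which the arm holds its last target. There are 200 camera calls.

## Working session

There is one attempt and no reset: what is moved stays moved. The work goes in short steps, Python scripts to look and compute and a tool call to move; the robot and the scene stay as the last step left them, time stands still between calls to the robot, and variables do not carry over. Pictures are saved under pics/ and viewed, at most 10 in all, crops included, and the job is handed in when it is done.

Besides the shell and the picture viewer there is one more tool, called after "Call:" as name(argument=value, ...), one argument or row to a line, values as JSON. carry_out: Moves the arm, as the interface text tells. Its arguments: {"type":"object","properties":{"targets":{"type":"array","items":{"type":"object","properties":{"translation":{"type":"array","items":{"type":"number"}},"twist":{"type":"array","items":{"type":"number"}},"claw":{"type":"number"}}}},"newtons":{"type":"number"}},"required":["targets"]}

```bash
mkdir -p pics; cat > h.py <<'E'
import numpy as np, cv2
from scipy.spatial.transform import Rotation as R
from station import manip
def rot(q): return R.from_quat([q[1],q[2],q[3],q[0]])
def cap(n,save=None):
    c=manip.capture(n)
    if save: cv2.imwrite('pics/'+save,c['frame'][:,:,::-1])
    return c
def cloud(c):
    h,w=c['z_map'].shape; f=h/2/np.tan(np.radians(c['vertical_fov'])/2)
    K=np.array([[f,0,c['cx']],[0,f,c['cy']],[0,0,1]])
    v,u=np.mgrid[:h,:w]
    p=cv2.undistortPoints(np.stack([u,v],-1).reshape(-1,1,2).astype(np.float64),K,np.array(c['dist'],float)).reshape(h,w,2)
    z=c['z_map']; P=np.stack([p[...,0]*z,-p[...,1]*z,-z],-1)
    W=P@rot(c['orientation']).as_matrix().T+np.array(c['position']); W[z==0]=np.nan
    return W
E
python3 - <<'E'
from h import *
s=manip.observe(); print({k:np.round(v,4) for k,v in s.items()})
for n in ['scene','top']:
    c=cap(n,n+'0.png'); print(n,c['position'],c['orientation'],c['vertical_fov'],c['dist'])
    np.save(n+'.npy',cloud(c)); np.save(n+'_f.npy',c['frame'])
E
```

```text
{'time_s': np.float64(0.0), 'qpos': array([ 1.0845,  0.5284,  1.4339, -0.    ,  1.1814, -0.1785]), 'qd': array([ 0.0004, -0.    , -0.0008,  0.0015,  0.0015, -0.0014]), 'effort': array([ 5.00000e-04, -4.40043e+01, -1.76593e+01,  6.32000e-02,
        5.85000e-02, -2.00000e-04]), 'position': array([0.1892, 0.5953, 0.4038]), 'tool_rot': array([-3.000e-04,  1.533e-01,  9.882e-01, -1.000e-03]), 'force': array([ 0.4008, -0.8679, -0.4027]), 'wrist_torque': array([-0.0104,  0.0105, -0.0195]), 'grip_force': np.float64(0.0), 'width': np.float64(0.0869)}
scene [-0.38835211 -0.75122149  1.03249079] [ 0.80180187  0.39939405 -0.18610818 -0.4036854 ] 46.41278109396504 [-0.0131105  0.         0.         0.         0.       ]
top [ 0.36332097 -0.01544856  1.12794733] [-0.69624873 -0.06656318  0.05594384  0.71251479] 56.28770439037393 [0.02265774 0.         0.         0.         0.        ]
```

View pics/scene0.png

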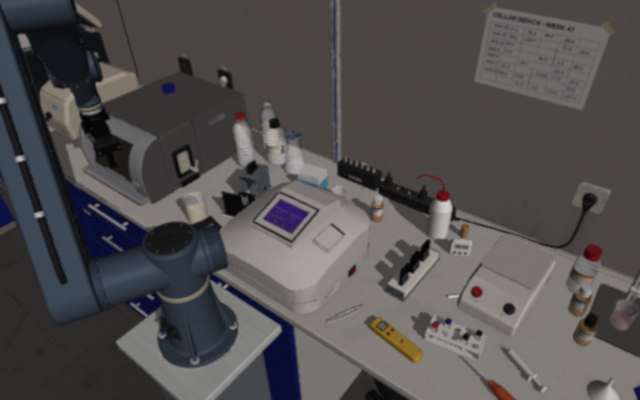

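View pics/top0.png

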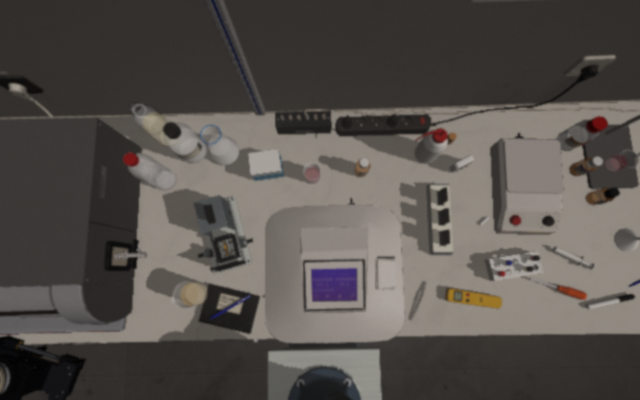

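The scene view shows the rack at about (415,270) and the holder at about (250,185). In the top view the rack is at (441,218) with three black plate tops. The holder is at (222,232), hood near (225,248), and the bottle and beaker are at (362,167) and (312,172). A big white instrument stands between the rack and the holder.

```bash
python3 - <<'E'
from h import *
W=np.load('top.npy');F=np.load('top_f.npy')
def pr(n,u,v): print(n,np.round(W[v,u],3))
for n,u,v in [('bottle',362,163),('beaker',312,172),('instr',335,285),('instr top',335,240),('p1',441,196),('p2',442,215),('p3',443,238)]: pr(n,u,v)
# rack/plates
sub=W[175:260,420:462].reshape(-1,3)
m=(sub[:,2]>.07)&(sub[:,2]<.1)
m2=(sub[:,2]>.02)&(sub[:,2]<.04)
print('rack',cv2.minAreaRect(sub[m2][:,:2].astype(np.float32)*1000), np.median(sub[m2][:,2]))
k,lab=cv2.connectedComponents(((W[...,2]>.07)&(W[...,2]<.1)).astype(np.uint8)[175:260,420:462])
for i in range(1,k):
    q=sub[lab.ravel()==i]; 
    if len(q)>15: print('plate',len(q),cv2.minAreaRect(q[:,:2].astype(np.float32)*1000),np.median(q[:,2]))
# height of instrument
z=W[205:345,262:405,2]; print('instr max',np.nanmax(z))
crop=F[175:285,170:270]; big=cv2.resize(crop,None,fx=6,fy=5.4,interpolation=cv2.INTER_CUBIC)
Z=W[175:285,170:270,2]; zz=cv2.applyColorMap((np.clip(np.nan_to_num(Z),0,.16)/.16*255).astype(np.uint8),cv2.COLORMAP_JET)
cv2.imwrite('pics/hold.png',np.hstack([cv2.resize(crop[:,:,::-1],None,fx=4,fy=4,interpolation=cv2.INTER_CUBIC),cv2.resize(zz,None,fx=4,fy=4,interpolation=cv2.INTER_NEAREST)]))
E
```

```text
bottle [ 0.672 -0.126  0.099]
beaker [0.669 0.02  0.027]
instr [ 0.336 -0.037  0.19 ]
instr top [ 0.444 -0.04   0.207]
p1 [ 0.577 -0.353  0.062]
p2 [ 0.521 -0.349  0.069]
p3 [ 0.457 -0.354  0.047]
rack ((518.0285034179688, -356.65399169921875), (57.71004867553711, 205.96694946289062), 88.28990173339844) 0.030012573101740214
plate 71 ((577.7655639648438, -356.3651428222656), (11.840934753417969, 39.09467315673828), 89.57038116455078) 0.08352273354242734
plate 88 ((517.2018432617188, -355.4171142578125), (14.75745964050293, 37.75358581542969), 87.75139617919922) 0.08389316488199028
plate 64 ((458.6217041015625, -355.1233825683594), (8.844704627990723, 37.29740524291992), 87.8514404296875) 0.08314607175072253
instr max 0.218389128215577
```

View pics/hold.png

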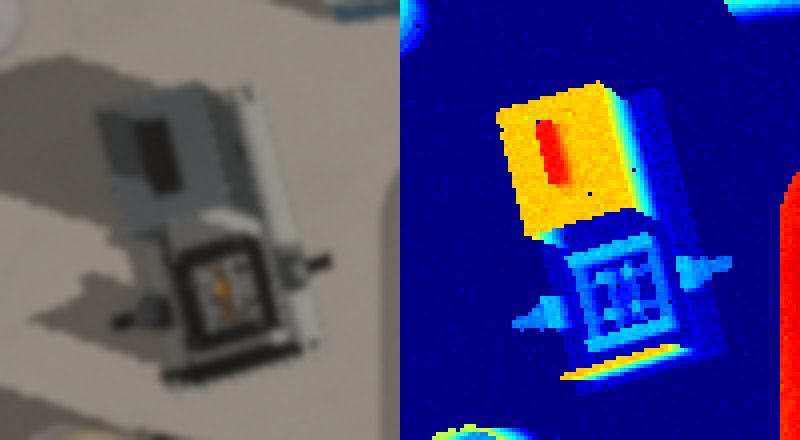

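The hood is at the far end and the baffle at the near end of the holder; the cell block's opening is between them at crop (225,290). By depth, the far plate looks about 11 mm. Next I get the holder's frame.

```bash
python3 - <<'E'
from h import *
W=np.load('top.npy');
S=W[175:285,170:270]
def comp(lo,hi,minn=20):
    m=((S[...,2]>lo)&(S[...,2]<hi)).astype(np.uint8)
    k,lab=cv2.connectedComponents(m)
    for i in range(1,k):
        q=S[lab==i]
        if len(q)>=minn: 
            r=cv2.minAreaRect(q[:,:2].astype(np.float32)*1000); v,u=np.where(lab==i)
            print(lo,hi,len(q),np.round(r[0],1),np.round(r[1],1),round(r[2],1),'z',np.round(np.median(q[:,2]),3),'px',u.mean().round(),v.mean().round())
comp(.104,.114); comp(.125,.15); comp(.044,.056); comp(.006,.014)
ax=None
print(manip.observe()['time_s'])
E
```

```text
0.104 0.114 769 [533.4 301.4] [93.  75.2] 15.6 z 0.108 px 41.0 40.0
0.104 0.114 46 [392.6 262.4] [ 4.3 72.5] 15.0 z 0.108 px 53.0 90.0
0.125 0.15 85 [533.4 301.2] [43.7 11.8] 15.7 z 0.137 px 38.0 38.0
0.125 0.15 318 [427.1 138.8] [173.7  12.8] 0.0 z 0.138 px 97.0 78.0
0.044 0.056 74 [474.5 284.5] [ 9.6 61.1] 15.1 z 0.049 px 52.0 62.0
0.044 0.056 33 [457.7 225.4] [20.9 16.2] 1.7 z 0.048 px 71.0 68.0
0.044 0.056 33 [431.1 324.6] [22.7 11. ] 13.8 z 0.049 px 38.0 77.0
0.044 0.056 72 [414.  268.8] [ 9.2 60.5] 14.9 z 0.05 px 57.0 83.0
0.006 0.014 675 [486.8 288.2] [211.4 115.7] 15.3 z 0.01 px 64.0 62.0
0.006 0.014 127 [440.  325.2] [99.4 19.2] 15.5 z 0.01 px 41.0 75.0
0.006 0.014 23 [450.6 266.2] [17.7 10.9] 12.7 z 0.01 px 61.0 71.0
0.1
```

Call:
carry_out(
  targets=[
    {"translation":[-0.3,-0.2,-0.5],"twist":[0,0,0],"claw":40},
    {"translation":[-0.6,-0.45,-0.9],"twist":[0,0,0],"claw":40},
    {"translation":[-1,-0.7,-0.9],"twist":[0,0,0],"claw":40},
  ],
)

```text
time_s: 0.48
position: [0.2639, 0.4984, 0.4982]
tool_rot: [0.002, 0.152, 0.988, 0.003]
force: [0.4, -0.2, -0.1]
width: 0.065
grip_force: 0.0
```

Call:
carry_out(
  targets=[
    {"translation":[-0.5,-0.35,0],"twist":[0,0,0],"claw":40},
    {"translation":[-1,-0.7,0],"twist":[0,0,0],"claw":40},
    {"translation":[-1,-0.7,0],"twist":[0,0,0],"claw":40},
  ],
)

```text
time_s: 0.85
position: [0.3397, 0.3988, 0.4945]
tool_rot: [0.0, 0.156, 0.988, -0.001]
force: [-0.7, -0.5, 0.5]
width: 0.0415
grip_force: 0.0
```

Call:
carry_out(
  targets=[
    {"translation":[-0.5,-0.35,0],"twist":[0,0,0],"claw":40},
    {"translation":[-1,-0.7,0],"twist":[0,0,0],"claw":40},
  ],
)

```text
time_s: 1.1
position: [0.4116, 0.3047, 0.4945]
tool_rot: [-0.0, 0.152, 0.988, 0.0]
force: [0.9, 0.5, -0.3]
width: 0.0399
grip_force: 0.0
```

Call:
carry_out(
  targets=[
    {"translation":[-0.5,-0.35,0],"twist":[0,0,0],"claw":40},
    {"translation":[-1,-0.7,0],"twist":[0,0,0],"claw":40},
  ],
)

```text
time_s: 1.35
position: [0.4863, 0.2071, 0.4946]
tool_rot: [-0.0, 0.153, 0.988, 0.0]
force: [0.9, 0.2, 0.2]
width: 0.0403
grip_force: 0.0
```

Call:
carry_out(
  targets=[
    {"translation":[-0.25,-0.5,0],"twist":[0,0,0],"claw":40},
    {"translation":[-0.5,-1,0],"twist":[0,0,0],"claw":40},
  ],
)

```text
time_s: 1.6
position: [0.5034, 0.0965, 0.4943]
tool_rot: [-0.0, 0.153, 0.988, 0.0]
force: [1.3, 0.7, 1.0]
width: 0.0401
grip_force: 0.0
```

Call:
carry_out(
  targets=[
    {"translation":[-0.25,-0.5,0],"twist":[0,0,0],"claw":40},
    {"translation":[-0.5,-1,0],"twist":[0,0,0],"claw":40},
  ],
)

```text
time_s: 1.85
position: [0.5206, -0.0139, 0.4945]
tool_rot: [-0.0, 0.153, 0.988, 0.0]
force: [0.9, -0.5, -0.2]
width: 0.0398
grip_force: 0.0
```

Call:
carry_out(
  targets=[
    {"translation":[-0.25,-0.5,0],"twist":[0,0,0],"claw":40},
    {"translation":[-0.5,-1,0],"twist":[0,0,0],"claw":40},
  ],
)

```text
time_s: 2.1
position: [0.5382, -0.1244, 0.4945]
tool_rot: [-0.0, 0.153, 0.988, 0.0]
force: [0.8, 0.1, 0.1]
width: 0.0399
grip_force: 0.0
```

Call:
carry_out(
  targets=[
    {"translation":[-0.25,-0.5,0],"twist":[0,0,0],"claw":40},
    {"translation":[-0.5,-1,0],"twist":[0,0,0],"claw":40},
  ],
)

```text
time_s: 2.35
position: [0.5558, -0.2348, 0.4943]
tool_rot: [-0.0, 0.153, 0.988, 0.001]
force: [0.8, -0.8, -0.2]
width: 0.0399
grip_force: 0.0
```

Call:
carry_out(
  targets=[
    {"translation":[-0.25,-0.5,0],"twist":[0,0,-0.045],"claw":40},
    {"translation":[-0.5,-1,0],"twist":[0,0,-0.089],"claw":40},
    {"translation":[-0.5,-1,0],"twist":[0,0,-0.089],"claw":40},
    {"translation":[-0.5,-1,0],"twist":[0,0,-0.089],"claw":40},
  ],
)

```text
time_s: 2.85
position: [0.5728, -0.3436, 0.4938]
tool_rot: [-0.001, 0.014, 1.0, 0.001]
force: [-1.3, 0.8, 0.1]
width: 0.0398
grip_force: 0.0
```

```bash
cat > rack.py <<'E'
from h import *
import sys
s=manip.observe(); Rt=rot(s['tool_rot']).as_matrix(); p=np.array(s['position'])
print('tcp',p.round(4),'ty ang',np.degrees(np.arctan2(Rt[1,1],Rt[0,1])).round(2),'tz',Rt[:,2].round(4),'q',np.round(s['qpos'],2))
c=cap('wrist',sys.argv[1]); W=cloud(c)
m=((W[...,2]>.075)&(W[...,2]<.095)).astype(np.uint8)
k,lab=cv2.connectedComponents(m)
for i in range(1,k):
    q=W[lab==i]
    if len(q)>60:
        r=cv2.minAreaRect(q[:,:2].astype(np.float32)*1000); print(len(q),np.round(r[0],1),np.round(r[1],1),round(r[2],1),np.median(q[:,2]).round(4))
E
python3 rack.py w1.png
```

```text
tcp [ 0.5728 -0.3436  0.4938] ty ang 88.38 tz [-0.0012  0.0024 -1.    ] q [-0.71  0.51  1.2   0.    1.43 -2.25]
758 [ 459.8 -207.1] [173.6  31.6] 15.9 0.0855
246 [ 459.6 -355.2] [ 8.6 39.6] 88.1 0.0839
368 [ 499.5 -637.9] [25.9 28.3] 75.0 0.08
6401 [ 588.2 -596.5] [164.7 200.3] 87.4 0.0839
339 [ 519.  -355.7] [13.2 38.2] 87.8 0.0842
255 [ 579.4 -356.7] [11.  40.1] 87.8 0.0836
541 [694.8 132.4] [67.2 37.1] 7.8 0.0758
173 [ 671.6 -133.5] [17.6 26.6] 42.6 0.0873
293 [ 661.4 -774.5] [19.7 25.6] 79.3 0.0884
266 [ 702.7 -331.1] [23.1 63.6] 3.5 0.0851
```

The wrist measurement agrees that the far plate is about 11 mm (8.6 near, 13.2 middle). I go down to it and pinch it to confirm.

Call:
carry_out(
  targets=[
    {"translation":[-0.06,-0.13,0.5],"twist":[0,0,0],"claw":40},
    {"translation":[-0.06,-0.13,1],"twist":[0,0,0],"claw":40},
  ],
)

```text
time_s: 3.15
position: [0.5788, -0.3563, 0.395]
tool_rot: [0.001, 0.013, 1.0, -0.001]
force: [0.0, 0.2, 0.2]
width: 0.0399
grip_force: 0.0
```

Call:
carry_out(
  targets=[
    {"translation":[0,0,0.5],"twist":[0,0,0],"claw":40},
    {"translation":[0,0,1],"twist":[0,0,0],"claw":40},
    {"translation":[0,0,1],"twist":[0,0,0],"claw":40},
    {"translation":[0,0,1],"twist":[0,0,0],"claw":40},
  ],
)

```text
time_s: 3.65
position: [0.5791, -0.3572, 0.2969]
tool_rot: [0.001, 0.013, 1.0, -0.001]
force: [0.5, -0.4, -0.0]
width: 0.0398
grip_force: 0.0
```

```bash
python3 rack.py w2.png
```

```text
tcp [ 0.5791 -0.3572  0.2969] ty ang 88.46 tz [ 0.0024 -0.002  -1.    ] q [-0.72  0.72  1.37  0.    1.04 -2.26]
3768 [ 493.6 -201. ] [112.7  23. ] 26.0 0.0855
1060 [ 460.2 -355.2] [ 8.9 39.4] 88.8 0.084
10880 [ 553.2 -550.2] [ 78.2 128.1] 85.5 0.0834
1302 [ 519.2 -355.7] [14.2 39.2] 89.2 0.084
833 [ 579.2 -356.7] [11.4 39.9] 89.0 0.0838
669 [ 664.7 -522.6] [ 9.5 47.9] 88.2 0.0789
```

Call:
carry_out(
  newtons=5,
  targets=[
    {"translation":[0,0,0.3],"twist":[0,0,0],"claw":40},
    {"translation":[0,0,0.62],"twist":[0,0,0],"claw":40},
    {"translation":[0,0,0.62],"twist":[0,0,0],"claw":18},
    {"translation":[0,0,0.62],"twist":[0,0,0],"claw":5},
    {"translation":[0,0,0.62],"twist":[0,0,0],"claw":5},
    {"translation":[0,0,0.62],"twist":[0,0,0],"claw":5},
    {"translation":[0,0,0.62],"twist":[0,0,0],"claw":5},
    {"translation":[0,0,0.62],"twist":[0,0,0],"claw":5},
  ],
)

```text
time_s: 4.7
position: [0.5786, -0.3577, 0.2344]
tool_rot: [0.001, 0.014, 1.0, -0.0]
force: [-0.4, 2.3, 6.3]
width: 0.0112
grip_force: 5.0
```

11.2 mm opening, so this is the 11 mm plate. I firm the grip and lift.

Call:
carry_out(
  newtons=35,
  targets=[
    {"translation":[0,0,0],"twist":[0,0,0],"claw":3},
    {"translation":[0,0,0],"twist":[0,0,0],"claw":3},
    {"translation":[0,0,-0.2],"twist":[0,0,0],"claw":3},
    {"translation":[0,0,-0.5],"twist":[0,0,0],"claw":3},
    {"translation":[0,0,-1],"twist":[0,0,0],"claw":3},
  ],
)

```text
time_s: 5.32
position: [0.5774, -0.3576, 0.3326]
tool_rot: [-0.002, 0.014, 1.0, 0.001]
force: [-0.2, -0.5, -0.6]
width: 0.0105
grip_force: 35.0
```

Call:
carry_out(
  targets=[
    {"translation":[0,0,-0.5],"twist":[0,0,0],"claw":3},
    {"translation":[0,0,-1],"twist":[0,0,0],"claw":3},
  ],
)

```text
time_s: 5.58
position: [0.5777, -0.3577, 0.4353]
tool_rot: [0.0, 0.014, 1.0, -0.0]
force: [0.9, -0.3, -0.5]
width: 0.0109
grip_force: 35.0
```

Call:
carry_out(
  targets=[
    {"translation":[0,0,-0.5],"twist":[0,0,0],"claw":3},
    {"translation":[0,0,-0.62],"twist":[0,0,0],"claw":3},
    {"translation":[0,0,-0.62],"twist":[0,0,0],"claw":3},
  ],
)

```text
time_s: 5.95
position: [0.5777, -0.3577, 0.4956]
tool_rot: [0.0, 0.014, 1.0, -0.001]
force: [-0.2, -1.2, -1.8]
width: 0.0109
grip_force: 35.0
```

Call:
carry_out(
  targets=[
    {"translation":[0.1,0.45,0],"twist":[0,0,0],"claw":3},
    {"translation":[0.21,0.9,0],"twist":[0,0,0],"claw":3},
  ],
)

```text
time_s: 6.2
position: [0.5588, -0.2665, 0.4913]
tool_rot: [-0.003, 0.015, 1.0, 0.002]
force: [0.1, -0.2, -1.6]
width: 0.0109
grip_force: 35.0
```

Call:
carry_out(
  targets=[
    {"translation":[0.1,0.45,0],"twist":[0,0,0],"claw":3},
    {"translation":[0.21,0.9,0],"twist":[0,0,0],"claw":3},
  ],
)

```text
time_s: 6.45
position: [0.5402, -0.1752, 0.4918]
tool_rot: [-0.003, 0.014, 1.0, 0.001]
force: [1.1, 1.1, -1.3]
width: 0.0109
grip_force: 35.0
```

Call:
carry_out(
  targets=[
    {"translation":[0.1,0.45,0],"twist":[0,0,0],"claw":3},
    {"translation":[0.21,0.9,0],"twist":[0,0,0],"claw":3},
  ],
)

```text
time_s: 6.7
position: [0.5217, -0.0846, 0.4921]
tool_rot: [-0.003, 0.014, 1.0, 0.001]
force: [0.6, 0.2, -0.6]
width: 0.0111
grip_force: 35.0
```

Call:
carry_out(
  targets=[
    {"translation":[0.1,0.45,0],"twist":[0,0,0],"claw":3},
    {"translation":[0.21,0.9,0],"twist":[0,0,0],"claw":3},
  ],
)

```text
time_s: 6.95
position: [0.5032, 0.0058, 0.4922]
tool_rot: [-0.003, 0.014, 1.0, 0.001]
force: [-0.8, 0.3, -1.1]
width: 0.0106
grip_force: 35.0
```

Call:
carry_out(
  targets=[
    {"translation":[0.1,0.45,0],"twist":[0,0,0],"claw":3},
    {"translation":[0.21,0.9,0],"twist":[0,0,0],"claw":3},
  ],
)

```text
time_s: 7.2
position: [0.4848, 0.0963, 0.4923]
tool_rot: [-0.003, 0.014, 1.0, -0.0]
force: [1.0, 1.1, -0.3]
width: 0.0109
grip_force: 35.0
```

Call:
carry_out(
  targets=[
    {"translation":[0.1,0.45,0],"twist":[0,0,0],"claw":3},
    {"translation":[0.21,0.9,0],"twist":[0,0,0],"claw":3},
  ],
)

```text
time_s: 7.45
position: [0.4664, 0.1867, 0.4923]
tool_rot: [-0.003, 0.014, 1.0, -0.001]
force: [0.8, 0.4, -0.8]
width: 0.0108
grip_force: 35.0
```

Call:
carry_out(
  targets=[
    {"translation":[0.1,0.45,0],"twist":[0,0,-0.045],"claw":3},
    {"translation":[0.24,0.9,0],"twist":[0,0,-0.0936],"claw":3},
    {"translation":[0.24,0.9,0],"twist":[0,0,-0.0936],"claw":3},
    {"translation":[0.24,0.9,0],"twist":[0,0,-0.0936],"claw":3},
  ],
)

```text
time_s: 7.95
position: [0.4456, 0.2759, 0.493]
tool_rot: [-0.002, -0.132, 0.991, -0.001]
force: [0.7, 0.1, -0.3]
width: 0.0108
grip_force: 35.0
```

```bash
cat > hold.py <<'E'
from h import *
import sys
s=manip.observe(); Rt=rot(s['tool_rot']).as_matrix(); p=np.array(s['position'])
print('t',s['time_s'],'tcp',p.round(4),'ty ang',np.degrees(np.arctan2(Rt[1,1],Rt[0,1])).round(2),'tz',Rt[:,2].round(4),'grasp',(p+.164*Rt[:,2]).round(4),'q',np.round(s['qpos'],2))
def comp(W,lo,hi,minn):
    k,lab=cv2.connectedComponents(((W[...,2]>lo)&(W[...,2]<hi)&(W[...,0]>.33)&(W[...,0]<.62)&(W[...,1]>.19)&(W[...,1]<.37)).astype(np.uint8))
    for i in range(1,k):
        q=W[lab==i]
        if len(q)>=minn:
            r=cv2.minAreaRect(q[:,:2].astype(np.float32)*1000); v,u=np.where(lab==i)
            print(lo,hi,len(q),np.round(r[0],1),np.round(r[1],1),round(r[2],1),'z',np.median(q[:,2]).round(4),'px',u.mean().round(),v.mean().round())
c=cap('wrist',sys.argv[1]); W=cloud(c); np.save('w.npy',W)
for lo,hi in [(.104,.114),(.125,.15),(.044,.056),(.006,.014)]: comp(W,lo,hi,100)
E
python3 hold.py w3.png
```

```text
t 7.95 tcp [0.4456 0.2759 0.493 ] ty ang 105.22 tz [-0.0035 -0.0021 -1.    ] grasp [0.445  0.2755 0.329 ] q [ 0.34  0.29  1.57 -0.    1.29 -1.5 ]
0.104 0.114 186 [393.7 264.2] [ 2.7 75.2] 15.3 z 0.109 px 321.0 134.0
0.104 0.114 376 [513.3 270.9] [36.3 22.9] 17.0 z 0.1088 px 301.0 223.0
0.104 0.114 602 [512.8 321.6] [62.9 28. ] 16.8 z 0.1088 px 340.0 225.0
0.044 0.056 291 [414.3 270.4] [ 8.9 60. ] 15.2 z 0.0497 px 321.0 146.0
0.044 0.056 117 [430.8 326.6] [23.  10.1] 14.3 z 0.0497 px 355.0 167.0
0.044 0.056 111 [457.2 230.9] [22.5  8.9] 13.8 z 0.0498 px 287.0 168.0
0.044 0.056 265 [474.4 287. ] [ 8.5 59.8] 15.2 z 0.0496 px 322.0 188.0
0.006 0.014 1825 [487.4 290.6] [209.3 116.1] 15.4 z 0.0098 px 320.0 178.0
0.006 0.014 1299 [462.4 284. ] [122.5  78.3] 16.1 z 0.01 px 321.0 176.0
0.006 0.014 104 [428.4 274.6] [ 8.2 47.1] 15.5 z 0.0096 px 321.0 152.0
0.006 0.014 102 [453.1 262.4] [20.9 11.2] 14.8 z 0.0098 px 309.0 166.0
0.006 0.014 102 [443.5 297.7] [21.  11.2] 15.8 z 0.0098 px 333.0 166.0
```

View pics/w3.png

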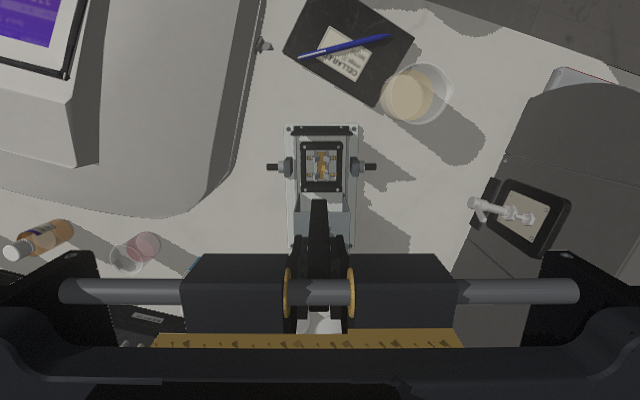

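The wrist view shows the cell's opening at about (322,167), with the held plate, black, ahead of it at (318,220) and on the same line. I descend to just above the mouth and check again.

Call:
carry_out(
  targets=[
    {"translation":[0,0.02,0.5],"twist":[0,0,0],"claw":3},
    {"translation":[0,0.02,0.9],"twist":[0,0,0],"claw":3},
  ],
)

```text
time_s: 8.25
position: [0.4456, 0.2766, 0.4033]
tool_rot: [-0.0, -0.131, 0.991, -0.0]
force: [0.7, 0.5, -1.7]
width: 0.0109
grip_force: 35.0
```

Call:
carry_out(
  targets=[
    {"translation":[0,0,0.4],"twist":[0,0,0],"claw":3},
    {"translation":[0,0,0.7],"twist":[0,0,0],"claw":3},
    {"translation":[0,0,0.9],"twist":[0,0,0],"claw":3},
    {"translation":[0,0,0.9],"twist":[0,0,0],"claw":3},
    {"translation":[0,0,0.9],"twist":[0,0,0],"claw":3},
  ],
)

```text
time_s: 8.88
position: [0.4461, 0.2775, 0.3153]
tool_rot: [0.0, -0.132, 0.991, 0.0]
force: [-0.2, -0.3, -0.5]
width: 0.0108
grip_force: 35.0
```

```bash
python3 hold.py w4.png; python3 - <<'E'
from h import *
im=cv2.imread('pics/w4.png'); 
c=cap('top','t4.png'); W=cloud(c)
s=manip.observe(); print(s['force'],s['width'])
cv2.imwrite('pics/w4v.png',im)
E
```

```text
t 8.875 tcp [0.4461 0.2775 0.3153] ty ang 105.14 tz [ 1.e-03  2.e-04 -1.e+00] grasp [0.4462 0.2775 0.1513] q [ 0.34  0.52  1.77 -0.    0.85 -1.49]
0.104 0.114 802 [393.  264.4] [ 4.4 75.7] 15.0 z 0.1087 px 321.0 152.0
0.104 0.114 631 [516.4 296.3] [24.9 35.1] 16.0 z 0.1106 px 318.0 323.0
0.125 0.15 312 [428.1 272.6] [ 2.1 11. ] 13.8 z 0.1387 px 319.0 223.0
0.125 0.15 183 [440.1 265.1] [7.8 2. ] 85.9 z 0.142 px 300.0 241.0
0.125 0.15 186 [434.9 285. ] [2.3 8. ] 36.6 z 0.1415 px 336.0 241.0
0.044 0.056 208 [342.7 350.1] [36.7  5.6] 55.5 z 0.0505 px 437.0 106.0
0.044 0.056 174 [391.7 264. ] [ 0.4 73.9] 15.4 z 0.0511 px 322.0 141.0
0.044 0.056 819 [414.6 270.5] [ 9.4 62. ] 15.3 z 0.0497 px 320.0 168.0
0.044 0.056 327 [431.1 326.9] [23.8 10.1] 15.6 z 0.0497 px 377.0 203.0
0.044 0.056 332 [458.  230.7] [24.2 10.1] 15.3 z 0.0496 px 264.0 203.0
0.044 0.056 143 [480.2 266.8] [ 8.8 19.6] 16.6 z 0.0491 px 295.0 234.0
0.044 0.056 186 [469.7 305.6] [ 9.3 23. ] 15.6 z 0.0495 px 344.0 235.0
0.006 0.014 863 [395. 265.] [ 20.8 115.8] 16.7 z 0.0099 px 319.0 135.0
0.006 0.014 973 [472.8 234.3] [106.5  15.4] 15.3 z 0.0099 px 271.0 205.0
0.006 0.014 844 [451.6 280.8] [87.5 77.6] 15.4 z 0.01 px 319.0 191.0
0.006 0.014 978 [446.7 331.8] [104.1  14.9] 15.4 z 0.0099 px 369.0 206.0
0.006 0.014 101 [435.7 257.6] [ 8.8 12. ] 14.4 z 0.01 px 302.0 178.0
0.006 0.014 102 [426.5 292.1] [ 8.5 12.1] 14.4 z 0.0099 px 338.0 178.0
0.006 0.014 236 [455.6 263. ] [24.4 11.6] 16.1 z 0.01 px 302.0 199.0
0.006 0.014 229 [446.3 298.4] [23.7 11.2] 15.9 z 0.01 px 339.0 199.0
[ 0.0514721   0.45377684 -0.59284711] 0.01129797240873273
```

View pics/w4.png

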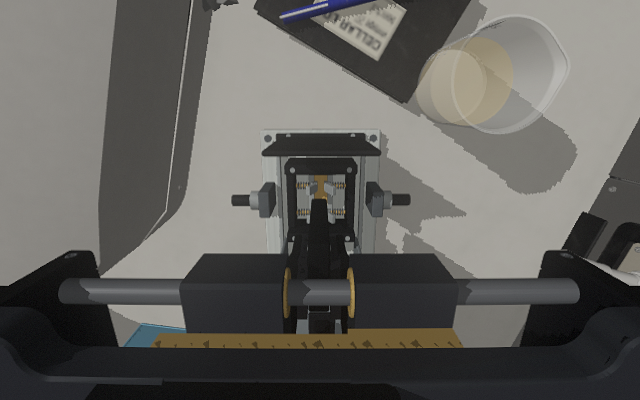

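The block's centre is 1.6 mm further along holder y than the plate, and 1.4 mm further toward -x. I correct both and lower to the lead-ins.

Call:
carry_out(
  targets=[
    {"translation":[0.014,0.016,0.15],"twist":[0,0,0],"claw":3},
    {"translation":[0.014,0.016,0.3],"twist":[0,0,0],"claw":3},
    {"translation":[0.014,0.016,0.4],"twist":[0,0,0],"claw":3},
    {"translation":[0.014,0.016,0.42],"twist":[0,0,0],"claw":3},
    {"translation":[0.014,0.016,0.42],"twist":[0,0,0],"claw":3},
  ],
)

```text
time_s: 9.6
position: [0.4437, 0.2793, 0.2724]
tool_rot: [-0.0, -0.133, 0.991, -0.0]
force: [0.0, 0.1, -1.0]
width: 0.0105
grip_force: 35.0
```

Call:
carry_out(
  targets=[
    {"translation":[0,0,0.02],"twist":[0,0,0],"claw":3},
    {"translation":[0,0,0.04],"twist":[0,0,0],"claw":3},
    {"translation":[0,0,0.06],"twist":[0,0,0],"claw":3},
    {"translation":[0,0,0.06],"twist":[0,0,0],"claw":3},
  ],
)

```text
time_s: 10.1
position: [0.4439, 0.2793, 0.2673]
tool_rot: [0.001, -0.133, 0.991, 0.0]
force: [0.7, -0.5, 3.4]
width: 0.0109
grip_force: 35.0
```

Call:
carry_out(
  targets=[
    {"translation":[0,0,0.02],"twist":[0,0,0],"claw":3},
    {"translation":[0,0,0.04],"twist":[0,0,0],"claw":3},
    {"translation":[0,0,0.04],"twist":[0,0,0],"claw":3},
  ],
)

```text
time_s: 10.48
position: [0.4441, 0.2795, 0.264]
tool_rot: [0.001, -0.133, 0.991, 0.0]
force: [-0.3, -0.4, 8.7]
width: 0.0106
grip_force: 35.0
```

Call:
carry_out(
  targets=[
    {"translation":[0,0,0.01],"twist":[0,0,0],"claw":3},
    {"translation":[0,0,0.02],"twist":[0,0,0],"claw":3},
    {"translation":[0,0,0.02],"twist":[0,0,0],"claw":3},
  ],
)

```text
time_s: 10.85
position: [0.4441, 0.2794, 0.261]
tool_rot: [0.001, -0.133, 0.991, 0.0]
force: [1.3, -0.1, 4.2]
width: 0.0102
grip_force: 35.0
```

Call:
carry_out(
  targets=[
    {"translation":[0,0,0.01],"twist":[0,0,0],"claw":3},
    {"translation":[0,0,0.02],"twist":[0,0,0],"claw":3},
    {"translation":[0,0,0.02],"twist":[0,0,0],"claw":3},
  ],
)

```text
time_s: 11.22
position: [0.4438, 0.2793, 0.2586]
tool_rot: [0.0, -0.133, 0.991, 0.0]
force: [3.0, 0.1, 2.5]
width: 0.0107
grip_force: 35.0
```

Call:
carry_out(
  targets=[
    {"translation":[0,0,0.01],"twist":[0,0,0],"claw":3},
    {"translation":[0,0,0.02],"twist":[0,0,0],"claw":3},
    {"translation":[0,0,0.02],"twist":[0,0,0],"claw":3},
  ],
)

```text
time_s: 11.6
position: [0.4435, 0.2792, 0.2565]
tool_rot: [-0.0, -0.133, 0.991, -0.0]
force: [1.4, 0.1, 1.2]
width: 0.0108
grip_force: 35.0
```

Call:
carry_out(
  targets=[
    {"translation":[0,0,0.01],"twist":[0,0,0],"claw":3},
    {"translation":[0,0,0.02],"twist":[0,0,0],"claw":3},
    {"translation":[0,0,0.02],"twist":[0,0,0],"claw":3},
  ],
)

```text
time_s: 11.98
position: [0.4434, 0.2792, 0.2545]
tool_rot: [-0.0, -0.133, 0.991, -0.0]
force: [0.6, -0.5, 2.2]
width: 0.0106
grip_force: 35.0
```

Call:
carry_out(
  targets=[
    {"translation":[0,0,0.01],"twist":[0,0,0],"claw":3},
    {"translation":[0,0,0.015],"twist":[0,0,0],"claw":3},
    {"translation":[0,0,0.015],"twist":[0,0,0],"claw":3},
  ],
)

```text
time_s: 12.35
position: [0.4434, 0.2792, 0.2531]
tool_rot: [-0.0, -0.133, 0.991, -0.0]
force: [0.5, -1.2, 2.9]
width: 0.0107
grip_force: 35.0
```

Call:
carry_out(
  targets=[
    {"translation":[0,0,0.01],"twist":[0,0,0],"claw":3},
    {"translation":[0,0,0.015],"twist":[0,0,0],"claw":3},
    {"translation":[0,0,0.015],"twist":[0,0,0],"claw":3},
  ],
)

```text
time_s: 12.72
position: [0.4435, 0.2792, 0.2516]
tool_rot: [-0.0, -0.133, 0.991, -0.0]
force: [-0.5, -1.6, 3.0]
width: 0.0107
grip_force: 35.0
```

Call:
carry_out(
  targets=[
    {"translation":[0,0,0.01],"twist":[0,0,0],"claw":3},
    {"translation":[0,0,0.015],"twist":[0,0,0],"claw":3},
    {"translation":[0,0,0.015],"twist":[0,0,0],"claw":3},
  ],
)

```text
time_s: 13.1
position: [0.4436, 0.2793, 0.2503]
tool_rot: [-0.0, -0.133, 0.991, -0.0]
force: [-0.9, -1.3, 4.3]
width: 0.0106
grip_force: 35.0
```

Call:
carry_out(
  targets=[
    {"translation":[0,0,0.01],"twist":[0,0,0],"claw":3},
    {"translation":[0,0,0.015],"twist":[0,0,0],"claw":3},
    {"translation":[0,0,0.015],"twist":[0,0,0],"claw":3},
  ],
)

```text
time_s: 13.48
position: [0.4435, 0.2793, 0.2492]
tool_rot: [0.0, -0.133, 0.991, -0.0]
force: [-0.3, -1.4, 7.5]
width: 0.0103
grip_force: 35.0
```

Call:
carry_out(
  targets=[
    {"translation":[0,0,0.01],"twist":[0,0,0],"claw":3},
    {"translation":[0,0,0.015],"twist":[0,0,0],"claw":3},
    {"translation":[0,0,0.015],"twist":[0,0,0],"claw":3},
  ],
)

```text
time_s: 13.85
position: [0.4435, 0.2793, 0.2482]
tool_rot: [0.0, -0.133, 0.991, 0.0]
force: [-1.7, -1.6, 11.7]
width: 0.0107
grip_force: 35.0
```

The force now rises by about 3.5–4 N/mm, so the seat is giving, with contact near TCP z = 0.2505. I press 1 mm more to confirm, then ease back gradually to near-zero force so the plate doesn't hop on release.

Call:
carry_out(
  targets=[
    {"translation":[0,0,0.01],"twist":[0,0,0],"claw":3},
    {"translation":[0,0,0.01],"twist":[0,0,0],"claw":3},
    {"translation":[0,0,0.01],"twist":[0,0,0],"claw":3},
  ],
)

```text
time_s: 14.22
position: [0.4435, 0.2793, 0.2474]
tool_rot: [0.0, -0.133, 0.991, 0.0]
force: [-2.3, -0.9, 14.4]
width: 0.0103
grip_force: 35.0
```

Call:
carry_out(
  targets=[
    {"translation":[0,0,-0.01],"twist":[0,0,0],"claw":3},
    {"translation":[0,0,-0.02],"twist":[0,0,0],"claw":3},
    {"translation":[0,0,-0.02],"twist":[0,0,0],"claw":3},
  ],
)

```text
time_s: 14.6
position: [0.4436, 0.2793, 0.2484]
tool_rot: [-0.0, -0.133, 0.991, -0.0]
force: [-0.6, -0.6, 6.4]
width: 0.0108
grip_force: 35.0
```

Call:
carry_out(
  targets=[
    {"translation":[0,0,-0.01],"twist":[0,0,0],"claw":3},
    {"translation":[0,0,-0.012],"twist":[0,0,0],"claw":3},
    {"translation":[0,0,-0.012],"twist":[0,0,0],"claw":3},
  ],
)

```text
time_s: 14.98
position: [0.4436, 0.2793, 0.2491]
tool_rot: [-0.0, -0.133, 0.991, -0.0]
force: [-0.6, -0.4, 0.3]
width: 0.0107
grip_force: 35.0
```

Call:
carry_out(
  newtons=5,
  targets=[
    {"translation":[0,0,0],"twist":[0,0,0],"claw":3},
    {"translation":[0,0,0],"twist":[0,0,0],"claw":3},
    {"translation":[0,0,0],"twist":[0,0,0],"claw":14},
    {"translation":[0,0,0],"twist":[0,0,0],"claw":35},
    {"translation":[0,0,0],"twist":[0,0,0],"claw":35},
    {"translation":[0,0,0],"twist":[0,0,0],"claw":35},
  ],
)

```text
time_s: 15.72
position: [0.4436, 0.2793, 0.2495]
tool_rot: [0.0, -0.133, 0.991, 0.0]
force: [-0.3, -0.2, -0.2]
width: 0.0327
grip_force: 0.0
```

Call:
carry_out(
  targets=[
    {"translation":[0,0,-0.3],"twist":[0,0,0],"claw":35},
    {"translation":[0,0,-0.6],"twist":[0,0,0],"claw":35},
    {"translation":[0,0,-1],"twist":[0,0,0],"claw":35},
    {"translation":[0,0,-1],"twist":[0,0,0],"claw":35},
    {"translation":[0,0,-1],"twist":[0,0,0],"claw":35},
  ],
)

```text
time_s: 16.35
position: [0.4432, 0.2791, 0.349]
tool_rot: [-0.0, -0.133, 0.991, -0.0]
force: [0.3, 0.0, 0.2]
width: 0.0352
grip_force: 0.0
```

```bash
python3 hold.py w5.png | grep -v '^0.0[04][46]'; python3 - <<'E'
from h import *
W=np.load('w.npy')
m=(W[...,2]>.085)&(W[...,2]<.106)&(np.hypot(W[...,0]-.4444,W[...,1]-.2785)<.03)
q=W[m]; print(len(q),cv2.minAreaRect(q[:,:2].astype(np.float32)*1000),np.percentile(q[:,2],[5,25,50,75,95]).round(4))
E
```

```text
t 16.35 tcp [0.4432 0.2791 0.349 ] ty ang 105.23 tz [-8.e-04 -3.e-04 -1.e+00] grasp [0.4431 0.2791 0.185 ] q [ 0.35  0.47  1.74 -0.    0.93 -1.49]
0.104 0.114 583 [392.9 264.5] [ 4.5 75.5] 15.6 z 0.1086 px 318.0 150.0
0.104 0.114 654 [493.6 292.7] [10.2 52.1] 15.3 z 0.1089 px 318.0 273.0
0.104 0.114 872 [544.7 283.2] [31.9 31.2] 16.7 z 0.1091 px 295.0 320.0
0.104 0.114 894 [533.2 326.3] [32.9 30.4] 15.8 z 0.1092 px 342.0 320.0
0.125 0.15 416 [520.5 299.6] [18.3 11.5] 14.8 z 0.1381 px 318.0 320.0
658 ((443.8494873046875, 279.1898193359375), (40.03412628173828, 11.131143569946289), 15.283856391906738) [0.0938 0.0981 0.0986 0.0991 0.0997]
```

View pics/w5.png

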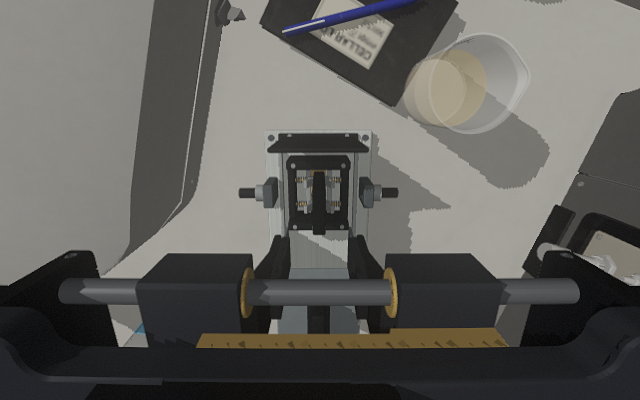

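The plate stands straight in the cell at px (318,200): its top is 98.6 mm up and 40 x 11.1 mm in plan. Next is the hood fin.

Call:
carry_out(
  newtons=20,
  targets=[
    {"translation":[-0.45,-0.006,0],"twist":[0,0,0],"claw":35},
    {"translation":[-0.93,-0.006,0],"twist":[0,0,0],"claw":35},
    {"translation":[-0.93,-0.006,0.3],"twist":[0,0,0],"claw":35},
    {"translation":[-0.93,-0.006,0.53],"twist":[0,0,0],"claw":35},
    {"translation":[-0.93,-0.006,0.53],"twist":[0,0,0],"claw":35},
  ],
)

```text
time_s: 17.02
position: [0.533, 0.3028, 0.2935]
tool_rot: [-0.003, -0.132, 0.991, -0.001]
force: [0.5, 0.2, -0.2]
width: 0.0348
grip_force: 0.0
```

Call:
carry_out(
  targets=[
    {"translation":[0,0,0],"twist":[0,0,0],"claw":18},
    {"translation":[0,0,0],"twist":[0,0,0],"claw":5},
    {"translation":[0,0,0],"twist":[0,0,0],"claw":5},
    {"translation":[0,0,0],"twist":[0,0,0],"claw":5},
    {"translation":[0,0,0],"twist":[0,0,0],"claw":5},
  ],
)

```text
time_s: 17.65
position: [0.5334, 0.3033, 0.2966]
tool_rot: [0.0, -0.133, 0.991, 0.0]
force: [-0.3, 1.3, -0.5]
width: 0.0117
grip_force: 20.0
```

Call:
carry_out(
  targets=[
    {"translation":[0.1,0,0],"twist":[0,0,0],"claw":5},
    {"translation":[0.2,0,0],"twist":[0,0,0],"claw":5},
    {"translation":[0.32,0,0],"twist":[0,0,0],"claw":5},
    {"translation":[0.44,0,0],"twist":[0,0,0],"claw":5},
    {"translation":[0.56,0,0],"twist":[0,0,0],"claw":5},
    {"translation":[0.68,0,0],"twist":[0,0,0],"claw":5},
    {"translation":[0.78,0,0],"twist":[0,0,0],"claw":5},
    {"translation":[0.86,0,0],"twist":[0,0,0],"claw":5},
    {"translation":[0.92,0,0],"twist":[0,0,0],"claw":5},
    {"translation":[0.92,0,0],"twist":[0,0,0],"claw":5},
  ],
)

```text
time_s: 18.9
position: [0.4439, 0.2787, 0.2966]
tool_rot: [-0.001, -0.133, 0.991, -0.0]
force: [-2.0, 0.1, 3.9]
width: 0.0117
grip_force: 20.0
```

Call:
carry_out(
  targets=[
    {"translation":[0.02,0,0],"twist":[0,0,0],"claw":5},
    {"translation":[0.04,0,0],"twist":[0,0,0],"claw":5},
    {"translation":[0.05,0,0],"twist":[0,0,0],"claw":5},
    {"translation":[0.05,0,0],"twist":[0,0,0],"claw":5},
  ],
)

```text
time_s: 19.4
position: [0.4401, 0.2776, 0.2966]
tool_rot: [0.0, -0.133, 0.991, -0.0]
force: [2.2, 0.8, 2.9]
width: 0.012
grip_force: 20.0
```

Call:
carry_out(
  targets=[
    {"translation":[0.01,0,0],"twist":[0,0,0],"claw":5},
    {"translation":[0.02,0,0],"twist":[0,0,0],"claw":5},
    {"translation":[0.02,0,0],"twist":[0,0,0],"claw":5},
  ],
)

```text
time_s: 19.77
position: [0.4388, 0.2773, 0.2966]
tool_rot: [0.001, -0.133, 0.991, 0.0]
force: [4.6, 1.6, 0.5]
width: 0.0121
grip_force: 20.0
```

Call:
carry_out(
  targets=[
    {"translation":[0.015,0,0],"twist":[0,0,0],"claw":5},
    {"translation":[0.02,0,0],"twist":[0,0,0],"claw":5},
    {"translation":[0.02,0,0],"twist":[0,0,0],"claw":5},
  ],
)

```text
time_s: 20.15
position: [0.4381, 0.2771, 0.2966]
tool_rot: [0.003, -0.132, 0.991, 0.001]
force: [7.7, 2.8, -1.4]
width: 0.0115
grip_force: 20.0
```

Call:
carry_out(
  targets=[
    {"translation":[0.015,0,0],"twist":[0,0,0],"claw":5},
    {"translation":[0.02,0,0],"twist":[0,0,0],"claw":5},
    {"translation":[0.02,0,0],"twist":[0,0,0],"claw":5},
  ],
)

```text
time_s: 20.52
position: [0.4373, 0.2768, 0.2967]
tool_rot: [0.005, -0.132, 0.991, 0.001]
force: [11.2, 4.3, -5.6]
width: 0.0121
grip_force: 20.0
```

The stop is felt at 12 N. I ease off, release, rise and check.

Call:
carry_out(
  targets=[
    {"translation":[-0.02,0,0],"twist":[0,0,0],"claw":5},
    {"translation":[-0.03,0,0],"twist":[0,0,0],"claw":5},
    {"translation":[-0.03,0,0],"twist":[0,0,0],"claw":14},
    {"translation":[-0.03,0,0],"twist":[0,0,0],"claw":40},
    {"translation":[-0.03,0,0],"twist":[0,0,0],"claw":40},
    {"translation":[-0.03,0,0],"twist":[0,0,0],"claw":40},
    {"translation":[-0.03,0,-0.3],"twist":[0,0,0],"claw":40},
    {"translation":[-0.03,0,-0.6],"twist":[0,0,0],"claw":40},
    {"translation":[-0.03,0,-1],"twist":[0,0,0],"claw":40},
  ],
)

```text
time_s: 21.65
position: [0.4365, 0.2767, 0.3967]
tool_rot: [-0.001, -0.132, 0.991, -0.0]
force: [0.2, -0.5, -0.0]
width: 0.0397
grip_force: 0.0
```

Call:
carry_out(
  targets=[
    {"translation":[-0.5,0,-0.3],"twist":[0,0,0],"claw":40},
    {"translation":[-1,0,-0.6],"twist":[0,0,0],"claw":40},
    {"translation":[-1,0,-0.6],"twist":[0,0,0],"claw":40},
    {"translation":[-1,0,-0.6],"twist":[0,0,0],"claw":40},
  ],
)

```text
time_s: 22.15
position: [0.5326, 0.3028, 0.4554]
tool_rot: [-0.002, -0.133, 0.991, -0.0]
force: [-0.7, -0.5, -0.3]
width: 0.0402
grip_force: 0.0
```

```bash
python3 hold.py w6.png | grep -v '^0.0[04][46]'; python3 - <<'E'
from h import *
c=cap('scene','s6.png');c=cap('top','t6.png'); W=cloud(c)
for n,lo,hi,u0,u1,v0,v1 in [('bottle',.05,.12,350,375,150,180),('beaker',.02,.08,298,326,158,188)]:
    S=W[v0:v1,u0:u1]; q=S[(S[...,2]>lo)&(S[...,2]<hi)]; print(n,len(q),q.mean(0).round(3),q[:,2].max().round(3))
    S=np.load('top.npy')[v0:v1,u0:u1]; q=S[(S[...,2]>lo)&(S[...,2]<hi)]; print(' was',len(q),q.mean(0).round(3))
E
```

```text
t 22.15 tcp [0.5326 0.3028 0.4554] ty ang 105.23 tz [-0.0034 -0.0011 -1.    ] grasp [0.532  0.3027 0.2914] q [ 0.33  0.46  1.4   0.    1.28 -1.5 ]
0.104 0.114 6376 [437.9 277. ] [95.3 75.5] 15.4 z 0.1092 px 319.0 90.0
0.125 0.15 581 [439.8 277.5] [43.4 10.7] 15.2 z 0.1389 px 319.0 93.0
bottle 184 [ 0.669 -0.129  0.079] 0.1
 was 187 [ 0.669 -0.129  0.079]
beaker 288 [0.664 0.02  0.039] 0.069
 was 289 [0.664 0.02  0.039]
```

View pics/w6.png

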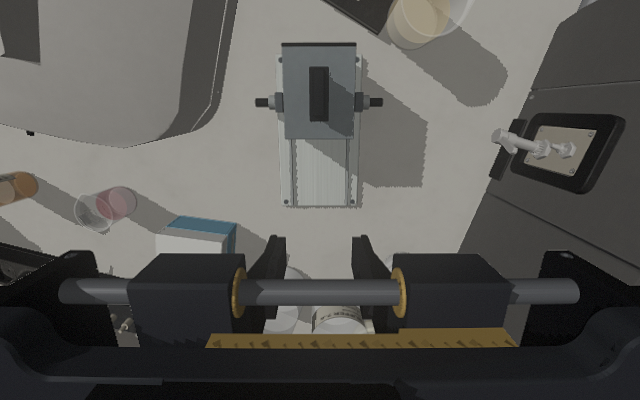

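```bash
python3 -c "
from station import manip
print(manip.close_job())"
```

```text
the job is handed in; nothing more can be done
None
```

The job is handed in at about 22 s: the plate I pinched at 11.2 mm stands upright on the sprung seat with the hood fully shut over it. The other two plates were not touched, and the bottle and beaker have not moved.

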